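# Press a worn bushing out of a copier gear with a drift

### The arm

A 7-joint arm with a two-finger parallel gripper is mounted at the origin on the work surface. World frame = base frame: x ahead of the robot, y to its left, z up, the work surface at z = 0. Lengths are in m, angles in degrees, forces in N, time in s.
With the tool pointing down it reaches from about 0.4 to 0.925 m from the base axis. Payload 4.1 kg.
Tool frame: the origin (TCP) lies at the very end of the fingers, on their centre line; the grasp point (between the pads) lies 19 mm behind it; z points along the fingers, y is the line along which they close (so a half turn about z gives the same grasp; the last joint's range is limited). The gripper opens to 85 mm and grips with 20 to 120 N. Pads are 22 mm wide; open, the fingers measure 114 mm over their backs; the gripper's body (76 mm by 85 mm) begins 54 mm behind the grasp point. The pads swing forward as they close: fully open they stand 13 mm farther back than shut.
Start: joints at [-76.662, 22.827, 2.584, 88.041, -1.071, 69.15, -2.905], TCP at [0.212, 0.615, 0.231] pointing down, gripper open.
Joint ranges: [-161.44, 161.44], [-28.35, 127.94], [-78.24, 83.42], [0, 140.83], [-78.03, 258.03], [13.02, 114.36], [-168.23, 168.23]. Speed limits (degrees/s): [147.25, 147.25, 180, 180, 180, 180, 180].

### API

Orientations are given as a 3x3 rotation matrix whose columns are the frame's x, y, z axes.
In Python, from cell import readout, eyes, job, finder gives the robot as it stands. The module is installed in compiled form; this text tells all that it offers.
- The arm moves only by the tool drive_tool, never from a script. Its arguments are lists of equal length, an entry for each row: "travel": the shift along the world's x, y, z in mm, a list of three; "angular": the turn, a rotation vector about the world's x, y, z in rad, a list of three. In form: {"travel": [[x, y, z], ...], "angular": [[wx, wy, wz], ...]}. A call has exactly 10 rows; each row shifts and turns the commanded pose from where the row before left it; what a row does not reach is not made up. A row lasts 1/12 s, in which the tool goes at most 41.7 mm and 7.16 degrees, less where a joint would pass 70% of its speed; a pose out of reach is approached as far as the arm can. A call is refused whole if a number of a shift passes 41.7 or a number of a turn 0.125, either way. A call with a gripper value outside its range is refused whole. "jaw" is the closure in counts, from 0 (fully open) to 255 (shut), set as the call begins (left out, the last holds). The fingers move at their own pace and stop on an object; the grip force is fixed at half the most. Time passes only in rows, so rows that do not move let the fingers close, or fill a call up. It gives the time, the measured TCP pose, the force, the opening and the grip force at its end, in the units of the state.
- readout.read_state(): the state, without advancing time (a new reading comes with each control period).
- eyes.snapshot(name): name is "scene" or "side" or "wrist"; returns a dict with "frame" (420x560x3 uint8, red, green, blue), "K" (3x3 intrinsics, pixels), "position" and "orientation" of the camera in the world; the wrist camera has in their place "mount" (4x4, takes a point from camera to tool coordinates, whose origin is the TCP and whose axes are the flange's). Camera axes: x right, y up, looking along -z (the intrinsics and any distortion apply to the point x, -y, -z); pixel columns grow to the right and rows downward; lengths in m; the calibration is good to about 2 mm. A picture is of the moment at which its call begins: read the wrist's pose just before it. There is no depth.
- job.sign_off(): hands the job in; it is judged then, once.
Trained networks look in a picture, given as the dict that the camera call returned (one of the last four; its "shot" number tells which), for a name from the list of things; names that differ only in an ending like _2 or _b are one class to them, and where a whole thing is asked for, a point or a joint stands for the part that bears it (a point fixed in the world has none). Each returns a list of dicts, best first, with "score" (0 to 1); they miss things now and then, are a little off and sometimes report something else, mostly with a low value. They report only what shows in the picture. A call takes as long as a camera call.
- finder.masks_of(picture, label): "pixels" (420x560 bool, what is visible of it).
- finder.spot_point(picture, label): "point" ([x, y, z] in m, in the coordinates of the camera as it stood for that picture, good to about 4 mm: a listed point, or the origin of a listed thing).
The state is a dict: "time": time; "qpos": joint angles; "joint_velocities": joint speeds; "effort": joint torques, N m; "tool_pos": TCP position; "orientation": TCP orientation; "contact_force": force on the tool from outside, world axes, zero at the start; "wrist_torque": the same for the moment, N m; "opening": opening from 0.0 (shut) to 1.0 (fully open); "finger_force": force on a finger pad.
Only numpy, scipy, OpenCV 4.12 (cv2) and the standard library are available. Lean on these libraries where they do the work, as an engineer would, in place of code of your own. Each camera call takes 0.05 s, during which the arm holds its last target. There are 200 camera calls.

### The job

The copper-coloured bushing in the bottom of the white nylon copier gear, clamped on the steel stand, is worn out. Take the red-handled drift from the wooden rack, feel its end into the hub's bore from above without leaning hard on the soft nylon, and press the bushing steadily down until it drops into the red tray underneath; stop there rather than ram it into the tray. Then hang the drift back in its own hole in the rack and leave everything else alone.

Things in the scene. Friction and masses are not known exactly. Their poses are not given: they have to be found in the camera images.
- stand: Fixed press-out stand: dark steel base plate 150 x 160 mm, 10 thick, with two steel parallels (tops 55 above the table, 64 apart, running along x) and, at y = +/-54, two strap clamps with brass nuts (tops 88 above the table). They hold a white nylon copier gear, 85 across, flat on the parallels. Origin: centre of the underside; z up.
- bore_nominal (a point): Point on the stand's centre line, level with the top of the gear's hub, 99 mm above the table. Hub 34 in diameter; its upright, sharp-edged bore, 20 in diameter, runs 44 down to the gear's underside. The gear was clamped by eye: the bore's axis lies up to 3 off this point in x and up to 3 in y, not measured: look and feel for it. Any push of the rod over 35 N marks the nylon.
- tray: Red catch tray fixed between the parallels, inside 129 x 54 mm, floor 13 and rim 26 above the table; empty at the start. Above it, in the bottom of the bore (lower end 0 to 4 above the gear's underside), sits the copper bushing: 20 outside, 12 inside, 18 long. Pushed down it resists with 10 to 24 N until its upper end nears the gear's underside (the last 3), then drops free. Origin: centre of the underside.
- drift: The drift to use, red handle, 146 mm long, 0.2 to 0.33 kg: steel rod 18.5 in diameter and 78 long with a flat end, then a flange 32 in diameter and 6 thick, a round handle 24 in diameter and 56 long, a steel cap 6. Hangs upright in a rack hole, flange on the rack's top. Origin: centre of the rod's flat lower end; z up along the rod to the handle.
- drift_grip (a point): Middle of the drift's red handle, on its axis, 112 mm above the rod's lower end (126 above the table in the rack): grip here, from above.
- rack: Fixed wooden drift rack 56 x 215 mm, top board's upper face 92 above the table, with three through holes 25 in diameter in a row along its y axis at -66, 0 and +66 mm; the drifts hang in them, handles up to 160 above the table. Origin: centre of the underside; z up. Which drift hangs in which hole varies.
- drift_mid: Blue-handled drift, 12 mm rod, otherwise like the red one; hangs in the rack. Leave it. Origin: lower end of the rod.
- drift_thin: Yellow-handled drift, 8 mm rod, otherwise like the red one; hangs in the rack. Leave it. Origin: lower end of the rod.
- new_bushing: New brass-coloured bushing, 20 mm in diameter, 18 tall, upright on the counter. Leave it. Origin: centre of the underside.
- screwdriver: Screwdriver, 170 mm, lying on the counter between rack and stand. Leave it.
- stapler: Blue and black desk stapler, 145 x 36 x 46 mm, on the counter. Leave it.
- tape_roll: Roll of brown packing tape, 110 mm in diameter, 48 tall, lying flat. Leave it.
- carton_a: Red staple carton 62 x 42 x 30 mm. Leave it.
- carton_b: Yellow and green carton 70 x 50 x 34 mm. Leave it.
- feed_roller: Grey and black paper feed roller, 37 mm in diameter, 50 tall, standing. Leave it.

How it is judged:
By the outcome, as a careful person would: the job done as asked, in the order asked, and still so for the second after the job is handed in, with the robot touching nothing.
It also fails if it takes over 72 s, if anything falls off the work surface, if the arm or the gripper's body presses on something with over 40 N, if the wrist force passes 120 N, or if a joint passes its speed limit or range.

## Working session

There is one attempt and no reset: what is moved stays moved. The work goes in short steps, Python scripts to look and compute and a tool call to move; the robot and the scene stay as the last step left them, time stands still between calls to the robot, and variables do not carry over. Pictures are saved under pics/ and viewed, at most 10 in all, crops included, and the job is handed in when it is done.

Besides the shell and the picture viewer there is one more tool, called as name(argument=value, ...), one argument or row to a line, values as JSON. drive_tool: Moves the arm, as the interface text tells. Its arguments: {"type":"object","properties":{"travel":{"type":"array","items":{"type":"array","items":{"type":"number"}}},"angular":{"type":"array","items":{"type":"array","items":{"type":"number"}}},"jaw":{"type":"number"}},"required":["travel","angular"]}

```bash
mkdir -p pics; cat > h.py <<'E'
import numpy as np, cv2
from cell import readout, eyes, job, finder
def save(p,n): cv2.imwrite(f'pics/{n}.png',cv2.cvtColor(p['frame'],cv2.COLOR_RGB2BGR))
def pose(p,s):
    if 'mount' in p:
        T=np.eye(4);T[:3,:3]=s['orientation'];T[:3,3]=s['tool_pos'];T=T@np.array(p['mount']);return T[:3,:3],T[:3,3]
    return np.array(p['orientation']),np.array(p['position'])
def world(p,s,pt):
    R,t=pose(p,s);return R@np.array(pt)+t
def snap(n):
    s=readout.read_state();return eyes.snapshot(n),s
def onplane(p,s,u,v,z):
    R,t=pose(p,s);d=R@(np.linalg.inv(p['K'])@[u,v,1]*[1,-1,-1]);return t+d*(z-t[2])/d[2]
def project(p,s,X):
    R,t=pose(p,s);c=R.T@(np.array(X)-t);q=np.array(p['K'])@(c*[1,-1,-1]);return q[:2]/q[2]
E
python3 - <<'E'
from h import *
s=readout.read_state();print({k:np.round(v,3).tolist() for k,v in s.items()})
for n in ['scene','side','wrist']:
    p,s=snap(n);save(p,n+'0');print(n,[k for k in p])
    for l in ['drift','drift_grip','bore_nominal','stand','tray','rack','drift_mid','drift_thin','screwdriver','tape_roll','stapler','feed_roller']:
        r=finder.spot_point(p,l)
        print(l,[(round(a['score'],2),world(p,s,a['point']).round(4).tolist()) for a in r[:2]])
a=cv2.imread('pics/scene0.png');b=cv2.imread('pics/side0.png')
cv2.imwrite('pics/both.png',cv2.resize(np.vstack([a,b]),(800,1200))[:, :]) 
E
```

```text
{'time': 0.0, 'qpos': [-76.662, 22.872, 2.581, 88.116, -1.07, 69.151, -2.906], 'joint_velocities': [-0.018, 0.017, -0.042, 0.02, 0.03, -0.09, -0.117], 'effort': [-0.0, -47.511, 1.365, -25.422, 0.012, 0.009, -0.0], 'tool_pos': [0.212, 0.614, 0.23], 'orientation': [[-0.945, 0.326, -0.0], [0.326, 0.945, -0.002], [-0.0, -0.002, -1.0]], 'contact_force': [0.424, -0.086, -0.779], 'wrist_torque': [-0.011, 0.004, -0.018], 'finger_force': 0.0, 'opening': 1.003}
scene ['frame', 'K', 'position', 'orientation', 'shot']
drift [(0.53, [0.4888, -0.2775, 0.0156]), (0.35, [0.5871, 0.4678, -0.0024])]
drift_grip [(0.49, [0.4908, -0.2763, 0.125])]
bore_nominal [(0.76, [0.5618, 0.1104, 0.0962]), (0.69, [0.6389, -0.106, -0.0008])]
stand [(0.63, [0.5622, 0.1141, -0.0005]), (0.54, [0.5598, 0.1091, 0.0047])]
tray [(0.75, [0.5618, 0.1065, 0.0071])]
rack []
drift_mid [(0.71, [0.4686, -0.3355, 0.0157]), (0.18, [0.4856, -0.273, -0.0042])]
drift_thin []
screwdriver [(0.69, [0.487, -0.0948, -0.0017])]
tape_roll [(0.71, [0.4846, -0.0949, -0.0039]), (0.59, [0.591, 0.4643, 0.0009])]
stapler [(0.96, [0.7777, -0.1687, -0.0012])]
feed_roller [(0.81, [0.7759, 0.0249, -0.0019]), (0.15, [0.7752, -0.1678, 0.0001])]
side ['frame', 'K', 'position', 'orientation', 'shot']
drift []
drift_grip [(0.73, [0.4877, -0.2676, 0.1248])]
bore_nominal [(0.89, [0.558, 0.1086, 0.102])]
stand []
tray [(0.66, [0.5569, 0.107, 0.0109])]
rack [(0.57, [0.4821, -0.2729, 0.0063])]
drift_mid []
drift_thin []
screwdriver [(0.7, [0.7715, -0.1684, 0.0049]), (0.5, [0.4829, -0.0935, 0.0034])]
tape_roll []
stapler [(0.74, [0.7749, -0.1656, 0.0028]), (0.5, [0.4877, -0.2701, 0.1256])]
feed_roller [(0.7, [0.7759, 0.0234, 0.0031])]
wrist ['frame', 'K', 'mount', 'shot']
drift []
drift_grip []
bore_nominal []
stand []
tray []
rack []
drift_mid []
drift_thin [(0.27, [0.4145, 0.4143, -0.0006])]
screwdriver []
tape_roll []
stapler []
feed_roller []
```

View pics/scene0.png

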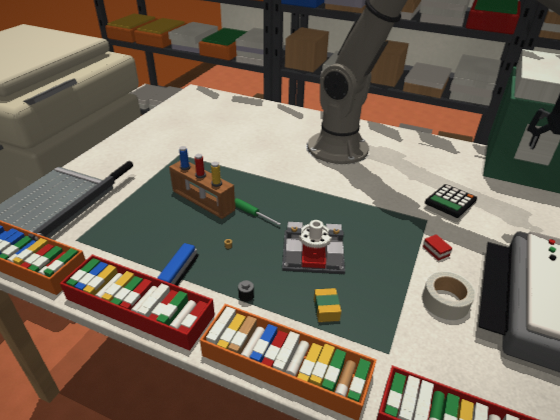

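View pics/side0.png

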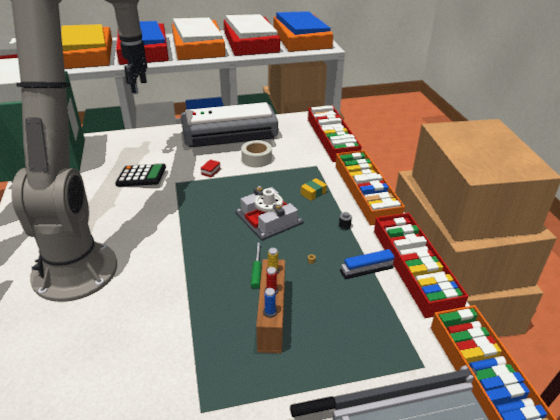

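The red drift hangs in the middle hole (scene pixel 199,165; side 271,277), with blue and yellow on either side. The stand is at scene 315,240. I'll go over the stand first for a close look, turning the jaw across the rack row on the way.

drive_tool(
  travel=[
    [22,-31,6],
    [22,-31,6],
    [22,-31,6],
    [22,-31,6],
    [22,-31,6],
    [22,-31,6],
    [22,-31,6],
    [22,-31,6],
    [22,-31,6],
    [22,-31,6],
  ],
  angular=[
    [0,0,-0.0777],
    [0,0,-0.0777],
    [0,0,-0.0777],
    [0,0,-0.0777],
    [0,0,-0.0777],
    [0,0,-0.0777],
    [0,0,-0.0777],
    [0,0,-0.0777],
    [0,0,-0.0777],
    [0,0,-0.0777],
  ],
)

```text
time: 2.78
tool_pos: [0.4325, 0.3029, 0.292]
orientation: [[-0.442, 0.897, 0.001], [0.897, 0.442, 0.001], [0.0, 0.001, -1.0]]
contact_force: [0.4, 0.4, 0.2]
opening: 0.998
finger_force: 0.0
```

drive_tool(
  travel=[
    [20,-31,3],
    [20,-31,3],
    [20,-31,3],
    [20,-31,3],
    [20,-31,3],
    [20,-31,3],
    [0,0,0],
    [0,0,0],
    [0,0,0],
    [0,0,0],
  ],
  angular=[
    [0,0,-0.0777],
    [0,0,-0.0777],
    [0,0,-0.0777],
    [0,0,-0.0777],
    [0,0,-0.0777],
    [0,0,-0.0777],
    [0,0,-0.0777],
    [0,0,-0.0777],
    [0,0,-0.0777],
    [0,0,-0.0777],
  ],
)

```text
time: 3.62
tool_pos: [0.5518, 0.1183, 0.3094]
orientation: [[0.314, 0.949, 0.0], [0.949, -0.314, 0.0], [0.0, 0.0, -1.0]]
contact_force: [0.3, 0.7, 0.1]
opening: 1.0
finger_force: 0.0
```

```bash
python3 - <<'E'
from h import *
p,s=snap('wrist');save(p,'w1');print(s['tool_pos'],s['orientation'],s['qpos']);print(np.round(p['mount'],3),p['K'])
for l in ['bore_nominal','stand','tray']:
    print(l,[(round(a['score'],2),world(p,s,a['point']).round(4).tolist(),project(p,s,world(p,s,a['point']))) for a in finder.spot_point(p,l)[:2]])
E
```

```text
[0.55183524 0.11831345 0.30940272] [[ 3.13996645e-01  9.49424070e-01  2.06643947e-04]
 [ 9.49424074e-01 -3.13996674e-01  1.28609544e-04]
 [ 1.86990509e-04  1.55809772e-04 -9.99999970e-01]] [-44.74941959  12.84857392  34.15295272  94.34805493  -7.42866759
  75.07057699 -27.64622361]
[[-0.     0.948  0.319  0.083]
 [ 1.     0.     0.001 -0.   ]
 [ 0.001  0.319 -0.948 -0.142]
 [ 0.     0.     0.     1.   ]] [[350.49887585   0.         284.06363851]
 [  0.         350.49887585 210.51650625]
 [  0.           0.           1.        ]]
bore_nominal [(0.91, [0.5609, 0.1171, 0.0983], array([293.11316528, 175.58338675]))]
stand [(0.71, [0.5612, 0.1139, 0.0001], array([292.24348898, 160.82005622]))]
tray [(0.62, [0.5575, 0.116, 0.0048], array([289.05405632, 160.84625399]))]
```

View pics/w1.png

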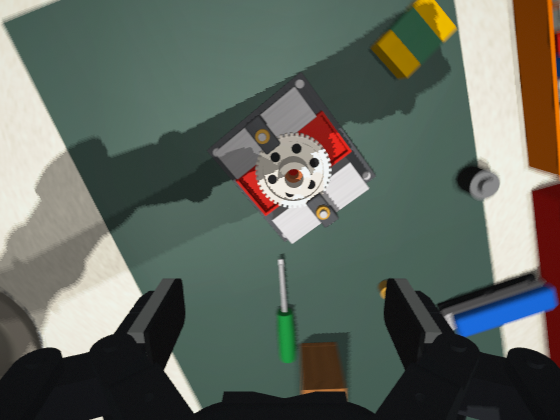

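Wrist view: the hub and bore are centred near (293,176) with the copper bushing visible inside; the gear's clamps are on the diagonal. Next, the rack.

drive_tool(
  travel=[
    [-6,-38,0],
    [-6,-38,0],
    [-6,-38,0],
    [-6,-38,0],
    [-6,-38,0],
    [-6,-38,0],
    [-6,-38,0],
    [-6,-38,0],
    [-6,-38,0],
    [-6,-38,0],
  ],
  angular=[
    [0,0,0],
    [0,0,0],
    [0,0,0],
    [0,0,0],
    [0,0,0],
    [0,0,0],
    [0,0,0],
    [0,0,0],
    [0,0,0],
    [0,0,0],
  ],
)

```text
time: 4.65
tool_pos: [0.4913, -0.263, 0.3097]
orientation: [[0.307, 0.952, 0.001], [0.952, -0.307, 0.0], [0.001, 0.001, -1.0]]
contact_force: [0.3, -0.4, 0.4]
opening: 1.004
finger_force: 0.0
```

```bash
python3 - <<'E'
from h import *
a=cv2.imread('pics/w1.png')[146:206,253:333];cv2.imwrite('pics/w1c.png',cv2.resize(a,(800,600),interpolation=cv2.INTER_CUBIC))
p,s=snap('wrist');save(p,'w2');print(s['tool_pos'],s['orientation'],s['qpos'])
for l in ['drift','drift_grip','drift_mid','drift_thin','rack']:
    print(l,[(round(a['score'],2),world(p,s,a['point']).round(4).tolist(),project(p,s,world(p,s,a['point']))) for a in finder.spot_point(p,l)[:3]])
h=cv2.cvtColor(p['frame'],cv2.COLOR_RGB2HSV)
for n,l in [('r','drift'),('b','drift_mid'),('y','drift_thin')]:
    for m in finder.masks_of(p,l)[:2]:
        v,u=np.nonzero(m['pixels']);print(l,m['score'],u.mean(),v.mean(),u.min(),u.max(),v.min(),v.max())
E
```

```text
[ 0.49125549 -0.26295464  0.30966529] [[ 3.07479948e-01  9.51553885e-01  1.13387001e-03]
 [ 9.51554328e-01 -3.07480488e-01  3.33172605e-04]
 [ 6.65674591e-04  9.76495019e-04 -9.99999302e-01]] [-15.00929591  13.90981103  47.19220259  95.48829302 -10.56439844
  75.15681265  16.15161246]
drift [(0.79, [0.4844, -0.275, 0.0164], array([281.84829572, 172.93479834]))]
drift_grip [(0.92, [0.4867, -0.2733, 0.1317], array([283.01108933, 196.83336695]))]
drift_mid [(0.79, [0.4698, -0.3408, 0.0111], array([286.75174237, 221.2689217 ]))]
drift_thin [(0.9, [0.5031, -0.2088, 0.0126], array([279.68962381, 116.51645455]))]
rack [(0.92, [0.4844, -0.2703, 0.0029], array([280.82399221, 167.32122226]))]
drift 0.93 283.1381461675579 193.05882352941177 268 298 172 216
drift 0.17 282.27136137967074 164.84779200418083 249 312 76 276
drift_mid 0.91 286.4948275862069 255.55689655172415 273 300 231 281
drift_thin 0.58 279.4902411021814 122.88174512055109 264 295 106 141
```

View pics/w2.png

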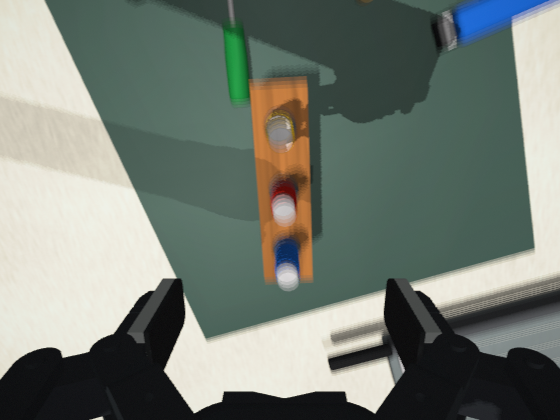

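View pics/w1c.png

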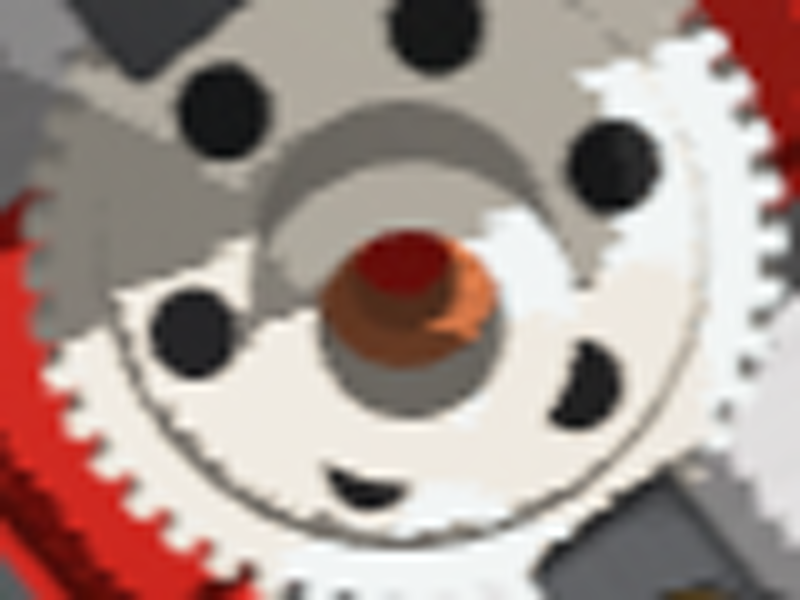

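The rack image shows red in the middle (cap 284,210), yellow above (280,130), blue below (288,272). The bore rim in the previous picture is centred at about (294,178). Measuring both.

```bash
python3 - <<'E'
from h import *
p,s=snap('wrist')
s1={'tool_pos':[0.55183524,0.11831345,0.30940272],'orientation':[[.314,.9494,0],[.9494,-.314,0],[0,0,-1]]}
print('bore',onplane(p,s1,293.8,178.05,.099), 'hub side outline base', s['tool_pos'])
for l in ['drift_grip','drift_mid','drift_thin','drift','rack']:
    print(l,[(round(a['score'],2),world(p,s,a['point']).round(4).tolist()) for a in finder.spot_point(p,l)[:1]])
m=finder.masks_of(p,'drift')[0]['pixels']
v,u=np.nonzero(m);print(u.min(),u.max(),v.min(),v.max())
hsv=cv2.cvtColor(p['frame'],cv2.COLOR_RGB2HSV)
cap=m&(hsv[...,1]<70)&(hsv[...,2]>110);v,u=np.nonzero(cap);print('cap',len(u),u.min(),u.max(),v.min(),v.max(),onplane(p,s,(u.min()+u.max())/2,(v.min()+v.max())/2,.158))
for x in ([.487,-.272,.16],[.487,-.272,.098]):print(project(p,s,x))
E
```

```text
bore [0.56080799 0.11455451 0.099     ] hub side outline base [ 0.4925026  -0.25962495  0.30922951]
drift_grip [(0.74, [0.4827, -0.2741, 0.1281])]
drift_mid [(0.57, [0.4729, -0.3373, 0.0129])]
drift_thin [(0.65, [0.5005, -0.206, 0.0141])]
drift [(0.89, [0.489, -0.2749, 0.0145])]
rack [(0.74, [0.4851, -0.2748, -0.0011])]
269 297 175 219
cap 399 271 294 198 219 [ 0.4866047  -0.27251321  0.158     ]
[282.7384222  208.55349006]
[282.98721627 189.9267523 ]
```

drive_tool(
  travel=[
    [-2,-4.5,-18],
    [-2,-4.5,-18],
    [-2,-4,-18],
    [0,0,-18],
    [0,0,-18],
    [0,0,-18],
    [0,0,0],
    [0,0,0],
    [0,0,0],
    [0,0,0],
  ],
  angular=[
    [0,0,0],
    [0,0,0],
    [0,0,0],
    [0,0,0],
    [0,0,0],
    [0,0,0],
    [0,0,0],
    [0,0,0],
    [0,0,0],
    [0,0,0],
  ],
)

```text
time: 6.28
tool_pos: [0.4865, -0.275, 0.2027]
orientation: [[0.31, 0.951, 0.002], [0.951, -0.31, -0.001], [-0.0, 0.003, -1.0]]
contact_force: [-0.1, 0.4, -0.0]
opening: 1.002
finger_force: 0.0
```

```bash
python3 - <<'E'
from h import *
p,s=snap('wrist');save(p,'w3');print(s['tool_pos'])
for l in ['drift_grip']:
    print(l,[(round(a['score'],2),world(p,s,a['point']).round(4).tolist()) for a in finder.spot_point(p,l)[:1]])
m=finder.masks_of(p,'drift')[0]['pixels']
hsv=cv2.cvtColor(p['frame'],cv2.COLOR_RGB2HSV)
cap=m&(hsv[...,1]<70)&(hsv[...,2]>110);v,u=np.nonzero(cap);print('cap',len(u),u.min(),u.max(),v.min(),v.max(),onplane(p,s,(u.min()+u.max())/2,(v.min()+v.max())/2,.158))
E
```

```text
[ 0.48653924 -0.27497907  0.20274057]
drift_grip [(0.95, [0.4849, -0.2722, 0.1299])]
cap 662 266 300 230 255 [ 0.48592236 -0.27453125  0.158     ]
```

View pics/w3.png

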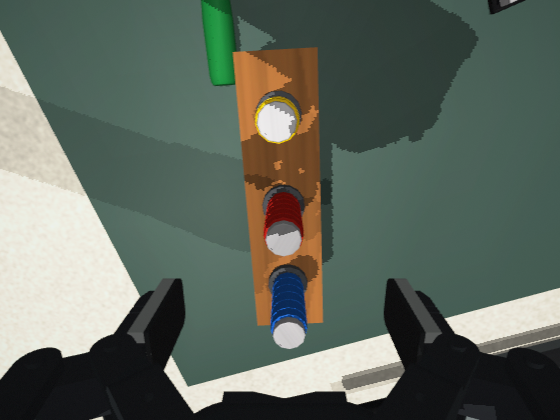

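The red cap is at (283,238), midway between the fingers, so I'll go straight down and grip.

drive_tool(
  travel=[
    [0,0,-16],
    [0,0,-16],
    [0,0,-16],
    [0,0,-16],
    [0,0,-16],
    [0,0,-13],
    [0,0,-3],
    [0,0,0],
    [0,0,0],
    [0,0,0],
  ],
  angular=[
    [0,0,0],
    [0,0,0],
    [0,0,0],
    [0,0,0],
    [0,0,0],
    [0,0,0],
    [0,0,0],
    [0,0,0],
    [0,0,0],
    [0,0,0],
  ],
)

```text
time: 7.27
tool_pos: [0.4865, -0.2749, 0.1064]
orientation: [[0.31, 0.951, 0.002], [0.951, -0.31, -0.001], [-0.0, 0.002, -1.0]]
contact_force: [0.1, -0.5, 1.0]
opening: 1.001
finger_force: 0.0
```

drive_tool(
  travel=[
    [0,0,0],
    [0,0,0],
    [0,0,0],
    [0,0,0],
    [0,0,0],
    [0,0,0],
    [0,0,0],
    [0,0,0],
    [0,0,0],
    [0,0,0],
  ],
  angular=[
    [0,0,0],
    [0,0,0],
    [0,0,0],
    [0,0,0],
    [0,0,0],
    [0,0,0],
    [0,0,0],
    [0,0,0],
    [0,0,0],
    [0,0,0],
  ],
  jaw=255,
)

```text
time: 8.1
tool_pos: [0.486, -0.2745, 0.1056]
orientation: [[0.31, 0.951, 0.001], [0.951, -0.31, -0.0], [0.0, 0.001, -1.0]]
contact_force: [0.1, -1.1, 3.5]
opening: 0.263
finger_force: 58.6
```

drive_tool(
  travel=[
    [0,0,8],
    [0,0,16],
    [0,0,20],
    [0,0,20],
    [0,0,20],
    [0,0,20],
    [0,0,20],
    [0,0,20],
    [0,0,20],
    [0,0,16],
  ],
  angular=[
    [0,0,0],
    [0,0,0],
    [0,0,0],
    [0,0,0],
    [0,0,0],
    [0,0,0],
    [0,0,0],
    [0,0,0],
    [0,0,0],
    [0,0,0],
  ],
)

```text
time: 8.93
tool_pos: [0.4851, -0.2744, 0.2863]
orientation: [[0.31, 0.951, -0.0], [0.951, -0.31, 0.0], [-0.0, -0.0, -1.0]]
contact_force: [0.5, 0.2, -2.0]
opening: 0.267
finger_force: 59.0
```

drive_tool(
  travel=[
    [4,20,0],
    [6,30,0],
    [6,34,0],
    [6,34,0],
    [6,34,0],
    [6,34,0],
    [6,34,0],
    [6,34,0],
    [6,34,0],
    [6,34,0],
  ],
  angular=[
    [0,0,0],
    [0,0,0],
    [0,0,0],
    [0,0,0],
    [0,0,0],
    [0,0,0],
    [0,0,0],
    [0,0,0],
    [0,0,0],
    [0,0,0],
  ],
)

```text
time: 9.77
tool_pos: [0.5428, 0.0489, 0.2848]
orientation: [[0.31, 0.951, -0.002], [0.951, -0.31, -0.0], [-0.001, -0.001, -1.0]]
contact_force: [0.6, 0.1, -2.1]
opening: 0.262
finger_force: 59.3
```

drive_tool(
  travel=[
    [6,32,-4],
    [6,22,-8],
    [5,13,-12],
    [0,0,-16],
    [0,0,-18],
    [0,0,-10],
    [0,0,0],
    [0,0,0],
    [0,0,0],
    [0,0,0],
  ],
  angular=[
    [0,0,0],
    [0,0,0],
    [0,0,0],
    [0,0,0],
    [0,0,0],
    [0,0,0],
    [0,0,0],
    [0,0,0],
    [0,0,0],
    [0,0,0],
  ],
)

```text
time: 10.6
tool_pos: [0.5615, 0.1142, 0.2185]
orientation: [[0.31, 0.951, 0.002], [0.951, -0.31, 0.001], [0.001, 0.002, -1.0]]
contact_force: [-0.9, 0.8, -2.9]
opening: 0.263
finger_force: 59.2
```

```bash
python3 - <<'E'
from h import *
p,s=snap('wrist');save(p,'w4');print(s['tool_pos'],s['contact_force'],s['qpos'])
t=np.array(s['tool_pos']);print('tip expected',project(p,s,t-[0,0,.0916]),'bore exp',project(p,s,[.5608,.1146,.099]))
cv2.imwrite('pics/w4c.png',cv2.resize(cv2.imread('pics/w4.png')[95:305,140:420],(800,600),interpolation=cv2.INTER_CUBIC))
E
```

```text
[0.56151879 0.11422623 0.21852223] [-0.8880982   0.83872704 -2.92519546] [-43.7825297   18.08610891  34.93598397 100.5731099  -11.34879744
  64.75031342 -23.4158144 ]
tip expected [284.17941384 216.05426381] bore exp [283.09937272 204.00664306]
```

View pics/w4c.png

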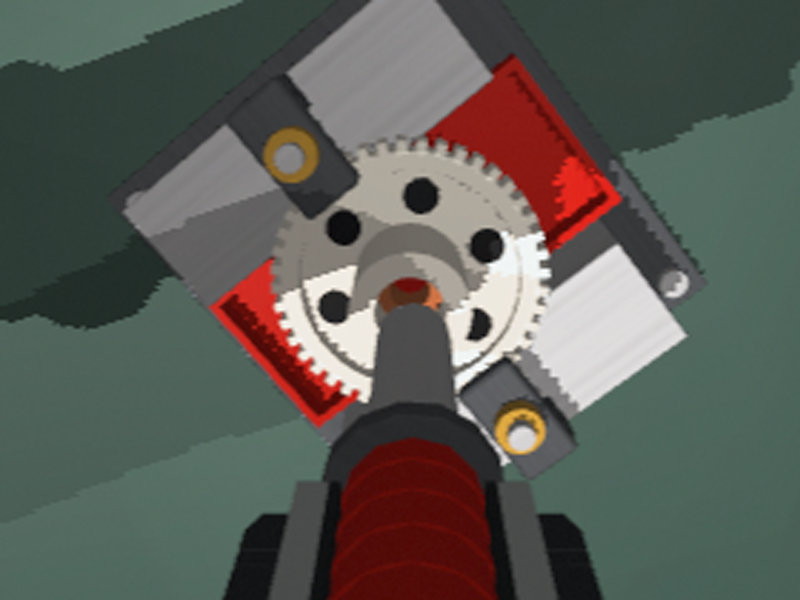

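The rod tip's far edge is at crop (415,303) and the visible bore crescent at (410,290): the tip is about 1–2 mm off. I'll read the edges numerically.

```bash
python3 - <<'E'
import cv2,numpy as np
a=cv2.imread('pics/w4.png').astype(int)
print('col',list(range(268,304)))
for v in range(186,216): print(v,' '.join(f'{a[v,u].sum()//3:3d}'+('r' if a[v,u,2]>a[v,u,0]+35 else '.') for u in range(268,304)))
E
```

```text
col [268, 269, 270, 271, 272, 273, 274, 275, 276, 277, 278, 279, 280, 281, 282, 283, 284, 285, 286, 287, 288, 289, 290, 291, 292, 293, 294, 295, 296, 297, 298, 299, 300, 301, 302, 303]
186  99.  99. 101. 105. 118. 126. 126. 126. 125. 125. 125. 125. 126. 125. 126. 125. 144. 166. 166. 166. 166. 166. 166. 166. 166. 165. 153. 123. 104. 103. 103. 103. 102. 116. 149. 166.
187  99. 103. 112. 122. 125. 125. 125. 125. 125. 125. 125. 125. 125. 124. 125. 125. 126. 145. 166. 166. 166. 166. 165. 166. 166. 166. 166. 159. 138. 111. 101. 103. 102. 108. 140. 167.
188 105. 118. 125. 125. 125. 125. 125. 125. 125. 125. 125. 125. 125. 125. 125. 126. 125. 145. 166. 166. 166. 166. 167. 166. 166. 166. 166. 165. 166. 145. 111. 103. 102. 101. 134. 166.
189 118. 125. 126. 125. 125. 125. 125. 125. 125. 125. 126. 125. 125. 125. 125. 125. 125. 126. 127. 126. 145. 166. 166. 166. 166. 166. 166. 166. 166. 166. 152. 120. 102. 101. 108. 122.
190 125. 125. 125. 126. 126. 125. 126. 126. 125. 126. 125. 125. 126. 125. 125. 125. 125. 125. 125. 125. 145. 166. 166. 166. 166. 166. 166. 166. 166. 166. 165. 153. 120.  99. 106. 
[... 3904 characters left out ...]
74.  76.  75.  76.  76.  76.  76.  77.  77.  77.  77.  77.  76.  76.  77.  77.  77.  76.  77.  77.  76.  75.  75. 174. 231. 231. 232. 232. 219. 148.
213 233. 233. 233. 201.  99.  75.  75.  75.  76.  76.  76.  76.  76.  75.  77.  76.  77.  76.  77.  77.  77.  77.  77.  78.  77.  77.  77.  76.  74. 146. 217. 231. 232. 231. 205. 108.
214 233. 233. 233. 194.  74.  75.  76.  76.  76.  76.  75.  76.  76.  75.  76.  77.  77.  77.  76.  76.  76.  76.  77.  77.  76.  76.  77.  76.  75. 119. 199. 231. 231. 232. 231. 217.
215 233. 233. 233. 193.  74.  75.  75.  75.  76.  76.  76.  76.  76.  77.  76.  77.  76.  77.  76.  75.  77.  77.  76.  77.  77.  77.  77.  75.  74. 118. 199. 231. 232. 231. 232. 231.
```

```bash
python3 - <<'E'
from h import *
from scipy.optimize import least_squares
p,s=snap('wrist');s['tool_pos']=[0.56151879,0.11422623,0.21852223]
th=np.linspace(0,2*np.pi,361)
def circ(c,r,z): return np.array([project(p,s,[c[0]+r*np.cos(t),c[1]+r*np.sin(t),z]) for t in th])
def fit(pts,r,z):
    pts=np.array(pts)
    f=lambda c:[np.min(np.linalg.norm(circ(c,r,z)-q,axis=1)) for q in pts]
    o=least_squares(f,[.5612,.1144],diff_step=1e-4,x_scale=1e-3);return o.x,np.round(o.fun,2)
rim=[(283.2,191.9),(279.5,192.2),(277.3,193),(276,194),(274.7,195),(273.3,196),(272.4,197),(271.8,198),(270.6,204),(270.5,205),(287,192.2),(289.5,193),(293.5,197),(295.2,205)]
tip=[(284,200.8),(281,201.3),(287,201.3),(276.8,203),(290.8,203),(275.3,204),(293,204.2),(274.2,205),(294,205.2),(273.3,206),(295,207)]
b=fit(rim,.010,.099);t=fit(tip,.00925,s['tool_pos'][2]-.0916);print(b,t,'shift mm',(b[0]-t[0])*1000)
E
```

```text
(array([0.56078471, 0.11459409]), array([0.24, 0.03, 0.11, 0.23, 0.26, 0.05, 0.13, 0.1 , 0.3 , 0.17, 0.11,
       0.28, 0.14, 0.64])) (array([0.56194289, 0.11609409]), array([0.17, 0.07, 0.1 , 0.1 , 0.21, 0.1 , 0.14, 0.05, 0.12, 0.07, 0.19])) shift mm [-1.15818703 -1.50000151]
```

drive_tool(
  travel=[
    [-0.6,-0.8,-5],
    [-0.6,-0.7,-5],
    [0,0,-5],
    [0,0,-5],
    [0,0,-2],
    [0,0,0],
    [0,0,0],
    [0,0,0],
    [0,0,0],
    [0,0,0],
  ],
  angular=[
    [0,0,0],
    [0,0,0],
    [0,0,0],
    [0,0,0],
    [0,0,0],
    [0,0,0],
    [0,0,0],
    [0,0,0],
    [0,0,0],
    [0,0,0],
  ],
)

```text
time: 11.53
tool_pos: [0.5597, 0.1131, 0.1956]
orientation: [[0.31, 0.951, 0.001], [0.951, -0.31, 0.0], [0.0, 0.001, -1.0]]
contact_force: [0.9, -0.3, -2.3]
opening: 0.265
finger_force: 59.2
```

```bash
python3 - <<'E'
from h import *
p,s=snap('wrist');save(p,'w5');print(s['tool_pos'],s['contact_force'],s['orientation'][2])
t=np.array(s['tool_pos'])
print('tip exp',project(p,s,t+[.0004,.0019,-.0916]),'bore',project(p,s,[.5608,.1146,.099]))
cv2.imwrite('pics/w5c.png',cv2.resize(cv2.imread('pics/w5.png')[185:245,244:324],(800,600),interpolation=cv2.INTER_CUBIC))
E
```

```text
[0.55970734 0.11310293 0.19560137] [ 0.89950476 -0.28322521 -2.31225276] [ 2.69508097e-04  5.30975989e-04 -9.99999823e-01]
tip exp [284.0507624  213.35545958] bore [285.14207754 211.30376265]
```

View pics/w5c.png

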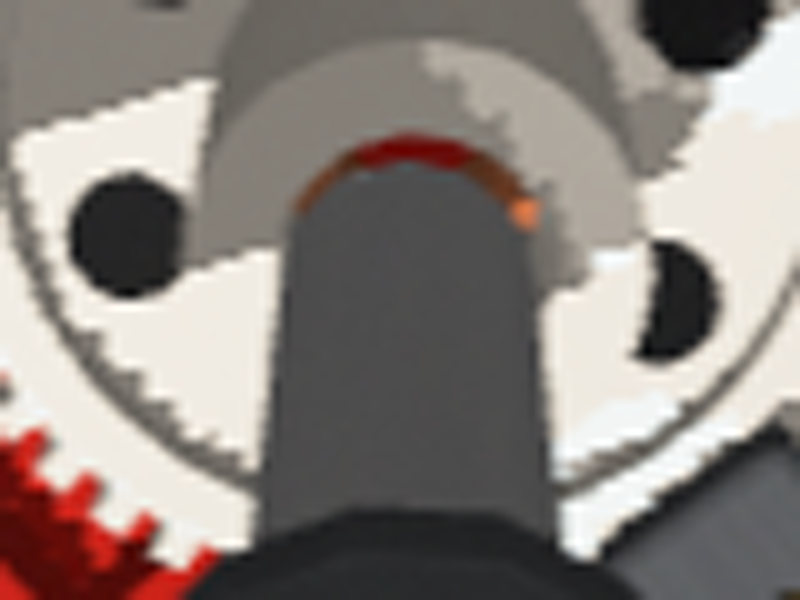

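The tip sits in line with the crescent vertically (tip 165, rim 135, as parallax predicts) and is about 0.8 mm left. I'll correct that and feel down gently.

drive_tool(
  travel=[
    [0.7,-0.4,0],
    [0,0,-1],
    [0,0,-1],
    [0,0,-1],
    [0,0,-0.5],
    [0,0,-0.5],
    [0,0,-0.5],
    [0,0,0],
    [0,0,0],
    [0,0,0],
  ],
  angular=[
    [0,0,0],
    [0,0,0],
    [0,0,0],
    [0,0,0],
    [0,0,0],
    [0,0,0],
    [0,0,0],
    [0,0,0],
    [0,0,0],
    [0,0,0],
  ],
)

```text
time: 12.42
tool_pos: [0.5602, 0.1127, 0.1909]
orientation: [[0.31, 0.951, 0.0], [0.951, -0.31, -0.0], [-0.0, 0.0, -1.0]]
contact_force: [0.8, -0.2, -2.5]
opening: 0.267
finger_force: 59.2
```

drive_tool(
  travel=[
    [0,0,-0.3],
    [0,0,-0.3],
    [0,0,-0.3],
    [0,0,-0.3],
    [0,0,-0.3],
    [0,0,0],
    [0,0,0],
    [0,0,0],
    [0,0,0],
    [0,0,0],
  ],
  angular=[
    [0,0,0],
    [0,0,0],
    [0,0,0],
    [0,0,0],
    [0,0,0],
    [0,0,0],
    [0,0,0],
    [0,0,0],
    [0,0,0],
    [0,0,0],
  ],
)

```text
time: 13.25
tool_pos: [0.5602, 0.1127, 0.1893]
orientation: [[0.31, 0.951, 0.0], [0.951, -0.31, -0.0], [-0.0, 0.0, -1.0]]
contact_force: [0.4, -0.7, -3.0]
opening: 0.267
finger_force: 59.2
```

drive_tool(
  travel=[
    [0,0,-0.3],
    [0,0,-0.3],
    [0,0,-0.3],
    [0,0,-0.3],
    [0,0,-0.3],
    [0,0,0],
    [0,0,0],
    [0,0,0],
    [0,0,0],
    [0,0,0],
  ],
  angular=[
    [0,0,0],
    [0,0,0],
    [0,0,0],
    [0,0,0],
    [0,0,0],
    [0,0,0],
    [0,0,0],
    [0,0,0],
    [0,0,0],
    [0,0,0],
  ],
)

```text
time: 14.08
tool_pos: [0.5602, 0.1127, 0.1879]
orientation: [[0.31, 0.951, 0.0], [0.951, -0.31, -0.0], [0.0, 0.0, -1.0]]
contact_force: [-0.7, 0.6, -3.0]
opening: 0.264
finger_force: 59.2
```

drive_tool(
  travel=[
    [0,0,-0.3],
    [0,0,-0.3],
    [0,0,-0.3],
    [0,0,-0.3],
    [0,0,-0.3],
    [0,0,0],
    [0,0,0],
    [0,0,0],
    [0,0,0],
    [0,0,0],
  ],
  angular=[
    [0,0,0],
    [0,0,0],
    [0,0,0],
    [0,0,0],
    [0,0,0],
    [0,0,0],
    [0,0,0],
    [0,0,0],
    [0,0,0],
    [0,0,0],
  ],
)

```text
time: 14.92
tool_pos: [0.5602, 0.1127, 0.1864]
orientation: [[0.31, 0.951, 0.0], [0.951, -0.31, -0.0], [0.0, 0.0, -1.0]]
contact_force: [-0.2, -0.9, -2.4]
opening: 0.268
finger_force: 59.2
```

The rod is about 4 mm into the bore with no force on it. Carrying on down.

drive_tool(
  travel=[
    [0,0,-1],
    [0,0,-1],
    [0,0,-1],
    [0,0,-1],
    [0,0,-1],
    [0,0,-1],
    [0,0,-1],
    [0,0,-1],
    [0,0,-1],
    [0,0,-1],
  ],
  angular=[
    [0,0,0],
    [0,0,0],
    [0,0,0],
    [0,0,0],
    [0,0,0],
    [0,0,0],
    [0,0,0],
    [0,0,0],
    [0,0,0],
    [0,0,0],
  ],
)

```text
time: 15.75
tool_pos: [0.5602, 0.1127, 0.1762]
orientation: [[0.31, 0.951, 0.0], [0.951, -0.31, -0.0], [-0.0, 0.0, -1.0]]
contact_force: [0.9, -0.1, -2.1]
opening: 0.264
finger_force: 59.2
```

drive_tool(
  travel=[
    [0,0,-1],
    [0,0,-1],
    [0,0,-1],
    [0,0,-1],
    [0,0,-0.5],
    [0,0,-0.5],
    [0,0,-0.5],
    [0,0,-0.5],
    [0,0,-0.5],
    [0,0,-0.5],
  ],
  angular=[
    [0,0,0],
    [0,0,0],
    [0,0,0],
    [0,0,0],
    [0,0,0],
    [0,0,0],
    [0,0,0],
    [0,0,0],
    [0,0,0],
    [0,0,0],
  ],
)

```text
time: 16.58
tool_pos: [0.5602, 0.1127, 0.1693]
orientation: [[0.31, 0.951, 0.0], [0.951, -0.31, -0.0], [0.0, 0.0, -1.0]]
contact_force: [-1.1, 0.2, -1.7]
opening: 0.262
finger_force: 59.2
```

drive_tool(
  travel=[
    [0,0,-0.4],
    [0,0,-0.4],
    [0,0,-0.4],
    [0,0,-0.4],
    [0,0,-0.4],
    [0,0,-0.4],
    [0,0,-0.4],
    [0,0,-0.4],
    [0,0,-0.4],
    [0,0,-0.4],
  ],
  angular=[
    [0,0,0],
    [0,0,0],
    [0,0,0],
    [0,0,0],
    [0,0,0],
    [0,0,0],
    [0,0,0],
    [0,0,0],
    [0,0,0],
    [0,0,0],
  ],
)

```text
time: 17.42
tool_pos: [0.561, 0.1129, 0.1678]
orientation: [[0.31, 0.951, 0.001], [0.951, -0.31, 0.002], [0.002, 0.001, -1.0]]
contact_force: [-4.5, -0.0, 14.0]
opening: 0.265
finger_force: 60.9
```

drive_tool(
  travel=[
    [0,0,-0.4],
    [0,0,-0.4],
    [0,0,-0.4],
    [0,0,-0.4],
    [0,0,-0.4],
    [0,0,-0.4],
    [0,0,-0.4],
    [0,0,-0.4],
    [0,0,-0.4],
    [0,0,-0.4],
  ],
  angular=[
    [0,0,0],
    [0,0,0],
    [0,0,0],
    [0,0,0],
    [0,0,0],
    [0,0,0],
    [0,0,0],
    [0,0,0],
    [0,0,0],
    [0,0,0],
  ],
)

```text
time: 18.25
tool_pos: [0.561, 0.1128, 0.1637]
orientation: [[0.31, 0.951, 0.002], [0.951, -0.31, 0.001], [0.002, 0.001, -1.0]]
contact_force: [-3.6, -0.1, 11.1]
opening: 0.269
finger_force: 60.7
```

drive_tool(
  travel=[
    [0,0,-0.5],
    [0,0,-0.5],
    [0,0,-0.5],
    [0,0,-0.5],
    [0,0,-0.5],
    [0,0,-0.5],
    [0,0,-0.5],
    [0,0,-0.5],
    [0,0,-0.5],
    [0,0,-0.5],
  ],
  angular=[
    [0,0,0],
    [0,0,0],
    [0,0,0],
    [0,0,0],
    [0,0,0],
    [0,0,0],
    [0,0,0],
    [0,0,0],
    [0,0,0],
    [0,0,0],
  ],
)

```text
time: 19.08
tool_pos: [0.561, 0.1128, 0.1586]
orientation: [[0.31, 0.951, 0.001], [0.951, -0.31, 0.001], [0.002, 0.001, -1.0]]
contact_force: [-3.5, 0.2, 11.3]
opening: 0.263
finger_force: 60.7
```

drive_tool(
  travel=[
    [0,0,-0.5],
    [0,0,-0.5],
    [0,0,-0.5],
    [0,0,-0.5],
    [0,0,-0.5],
    [0,0,-0.5],
    [0,0,-0.5],
    [0,0,-0.5],
    [0,0,-0.5],
    [0,0,-0.5],
  ],
  angular=[
    [0,0,0],
    [0,0,0],
    [0,0,0],
    [0,0,0],
    [0,0,0],
    [0,0,0],
    [0,0,0],
    [0,0,0],
    [0,0,0],
    [0,0,0],
  ],
)

```text
time: 19.92
tool_pos: [0.5608, 0.1128, 0.1534]
orientation: [[0.31, 0.951, 0.001], [0.951, -0.31, 0.001], [0.002, 0.001, -1.0]]
contact_force: [-3.3, 0.7, 10.3]
opening: 0.264
finger_force: 60.7
```

drive_tool(
  travel=[
    [0,0,-0.4],
    [0,0,-0.4],
    [0,0,-0.4],
    [0,0,-0.4],
    [0,0,-0.4],
    [0,0,-0.4],
    [0,0,-0.4],
    [0,0,0],
    [0,0,0],
    [0,0,0],
  ],
  angular=[
    [0,0,0],
    [0,0,0],
    [0,0,0],
    [0,0,0],
    [0,0,0],
    [0,0,0],
    [0,0,0],
    [0,0,0],
    [0,0,0],
    [0,0,0],
  ],
)

```text
time: 20.75
tool_pos: [0.56, 0.1126, 0.1481]
orientation: [[0.31, 0.951, -0.0], [0.951, -0.31, -0.0], [-0.0, -0.0, -1.0]]
contact_force: [-0.7, 0.2, -2.6]
opening: 0.265
finger_force: 59.2
```

The force fell back to the drift's weight, so the bushing is free. I'll withdraw straight up and check.

drive_tool(
  travel=[
    [0,0,4],
    [0,0,8],
    [0,0,10],
    [0,0,12],
    [0,0,14],
    [0,0,18],
    [0,0,20],
    [0,0,20],
    [0,0,20],
    [0,0,14],
  ],
  angular=[
    [0,0,0],
    [0,0,0],
    [0,0,0],
    [0,0,0],
    [0,0,0],
    [0,0,0],
    [0,0,0],
    [0,0,0],
    [0,0,0],
    [0,0,0],
  ],
)

```text
time: 21.58
tool_pos: [0.561, 0.1125, 0.2921]
orientation: [[0.31, 0.951, 0.004], [0.951, -0.31, 0.001], [0.002, 0.003, -1.0]]
contact_force: [0.8, -0.3, -3.4]
opening: 0.265
finger_force: 59.3
```

drive_tool(
  travel=[
    [-3,-18,0],
    [-6,-30,0],
    [-6,-34,0],
    [-6,-34,0],
    [0,0,0],
    [0,0,0],
    [0,0,0],
    [0,0,0],
    [0,0,0],
    [0,0,0],
  ],
  angular=[
    [0,0,0],
    [0,0,0],
    [0,0,0],
    [0,0,0],
    [0,0,0],
    [0,0,0],
    [0,0,0],
    [0,0,0],
    [0,0,0],
    [0,0,0],
  ],
)

```text
time: 22.42
tool_pos: [0.5394, -0.0021, 0.2886]
orientation: [[0.308, 0.952, -0.0], [0.952, -0.308, -0.0], [-0.0, -0.0, -1.0]]
contact_force: [1.0, -0.4, -2.8]
opening: 0.263
finger_force: 59.4
```

```bash
python3 - <<'E'
from h import *
p,s=snap('wrist');save(p,'w6');print(s['tool_pos'],s['contact_force'])
q,_=snap('scene');r,_=snap('side');x=project(p,s,[.5608,.1146,.05]);print(x)
def crop(p,s,w,h,z):
    u,v=map(int,project(p,s,[.5608,.1146,.05])); f=p['frame'][max(0,v-h):v+h,max(0,u-w):u+w][...,::-1]
    return cv2.resize(f,(400,300),interpolation=cv2.INTER_CUBIC)
W=cv2.resize(p['frame'][...,::-1],(400,300))
cv2.imwrite('pics/chk.png',np.vstack([np.hstack([crop(p,s,60,45,0),W]),np.hstack([crop(q,None,40,30,0),crop(r,None,40,30,0)])]))
E
```

```text
[ 0.53936324 -0.00205303  0.28855255] [ 1.03137051 -0.44735494 -2.84795668]
[268.83686112  55.42969766]
```

View pics/chk.png

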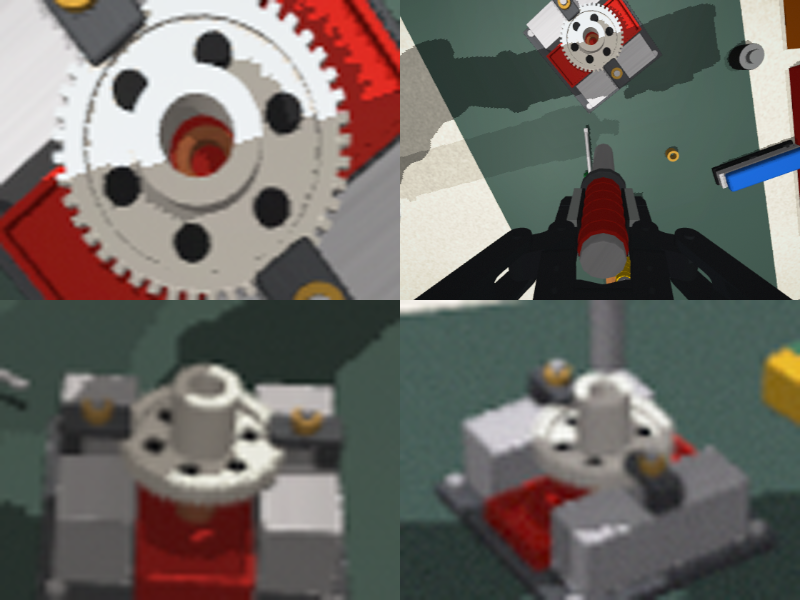

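The wrist crop shows copper deep in the bore, and the scene crop shows a copper spot under the gear at crop (195,512). I'll check whether it is hanging or lying in the tray.

```bash
python3 - <<'E'
from h import *
q,_=snap('scene');c=project(q,None,[.5608,.1146,.05]).astype(int)
for z in (.099,.055,.04,.031,.022,.013):print(z,((project(q,None,[.5608,.1146,z])-c+[40,30])*5+[0,300]).round())
f=q['frame'].astype(int)
for v in range(c[1]+4,c[1]+26):print(v,(v-c[1]+30)*5+300,' '.join('%3d,%3d'%tuple(f[v,u,:2]) for u in range(c[0]-10,c[0]+11)))
# wrist: ellipse of the bushing top
p=cv2.imread('pics/w6.png').astype(int)
s={'tool_pos':[0.53936324,-0.00205303,0.28855255],'orientation':[[.308,.952,0],[.952,-.308,0],[0,0,-1]]}
P,_=snap('wrist')
for z in (.099,.055,.031,.013):print(z,project(P,s,[.5608,.1146,z]).round(1))
E
```

```text
0.099 [208. 382.]
0.055 [202. 447.]
0.04 [200. 469.]
0.031 [199. 482.]
0.022 [198. 494.]
0.013 [197. 507.]
241 470 127,121 141,134 146,139 146,139 186,182 184,182 122,120  51, 51  17, 18  86, 82 133,127 146,138 146,140 146,139 200,198 222,221 191,189 142,140 190,190 225,224 221,220
242 475 113,108 116,110 131,124 179,176 206,205 222,222 223,224 221,220 193,193 206,205 223,223 224,224 224,224 224,224 229,229 232,232 229,229 225,225 220,220 201,199 219,218
243 480 111,106 110,105 115,110 128,123 166,164 189,188 192,190 221,221 220,220 225,224 224,223 227,227 232,232 224,224 217,216 217,214 227,226 192,190 170,168 163,160 147,143
244 485 109,100 110,106 113,108 112,107 121,117 126,122 143,139 162,159 152,148 175,173 176,173 182,180 180,177 163,161 176,173 158,155 145,142 128,123 121,116 120,115 113,108
245 490  97, 72 105, 88 112,103 112,107 112,107 112,106 118,113 123,118 121,115 127,122 128,123 126,121 125,120 119,114 125,120 117,112 113,106 110,105 111,106 110,105 104, 98
246 495  84, 31  86, 38  99, 74  95, 68 106, 93 112,103 114,107 115,109 115,111 119,114 119,114 113,108 115,110 1
[... 2258 characters left out ...]
, 21 107, 23 104, 20 105, 22 107, 22 110, 23 109, 22 109, 22 109, 22  93, 17 135, 29 140, 43
260 565 109, 22 110, 24 109, 22 108, 22 108, 20 109, 22 109, 23 109, 22 109, 22 109, 21 109, 22 108, 20 108, 20 110, 23 109, 23 109, 23 109, 21 109, 21 101, 21 138, 29 140, 43
261 570 119, 25 126, 27 116, 25 109, 22 109, 22 109, 21 110, 23 108, 20 108, 21 109, 22 108, 21 109, 23 108, 21 109, 22 109, 23 109, 21 110, 23 109, 23 102, 19 138, 30 140, 44
262 575 149, 30 160, 35 158, 33 157, 33 156, 33 171, 37 168, 36 161, 35 161, 34 161, 34 160, 33 151, 32 142, 28 143, 30 142, 28 133, 26 125, 26 125, 25 141, 29 155, 32 142, 47
0.099 [266.4  49.8]
0.055 [268.6  55. ]
0.031 [269.6  57.3]
0.013 [270.2  58.9]
```

The bushing's front lower edge is at scene row 251, which matches a bushing standing on the tray floor (predicted about 251; a hanging one would be hidden). Now returning the drift.

drive_tool(
  travel=[
    [-4,-20,0],
    [-7,-34,0],
    [-7,-35,0],
    [-7,-35,0],
    [-7,-35,0],
    [-7,-35,0],
    [-7,-35,0],
    [-5,-28,0],
    [-3,-15,0],
    [0,0,0],
  ],
  angular=[
    [0,0,0],
    [0,0,0],
    [0,0,0],
    [0,0,0],
    [0,0,0],
    [0,0,0],
    [0,0,0],
    [0,0,0],
    [0,0,0],
    [0,0,0],
  ],
)

```text
time: 23.5
tool_pos: [0.4829, -0.2806, 0.289]
orientation: [[0.317, 0.948, -0.0], [0.948, -0.317, -0.004], [-0.004, 0.001, -1.0]]
contact_force: [-0.9, -1.0, -2.9]
opening: 0.266
finger_force: 59.3
```

drive_tool(
  travel=[
    [0,0,-12],
    [0,0,-16],
    [0,0,-16],
    [0,0,-16],
    [0,0,-10],
    [0,0,0],
    [0,0,0],
    [0,0,0],
    [0,0,0],
    [0,0,0],
  ],
  angular=[
    [0,0,0],
    [0,0,0],
    [0,0,0],
    [0,0,0],
    [0,0,0],
    [0,0,0],
    [0,0,0],
    [0,0,0],
    [0,0,0],
    [0,0,0],
  ],
)

```text
time: 24.33
tool_pos: [0.4858, -0.2756, 0.2195]
orientation: [[0.31, 0.951, 0.002], [0.951, -0.31, -0.001], [0.0, 0.002, -1.0]]
contact_force: [0.3, 0.3, -2.0]
opening: 0.263
finger_force: 59.4
```

```bash
python3 - <<'E'
from h import *
s=readout.read_state();print(s['tool_pos'],s['contact_force'],(np.array([.4855,-.2745,.1056])-s['tool_pos'])*1000)
E
```

```text
[ 0.48580255 -0.27555245  0.21946006] [ 0.25535748  0.34788205 -1.95385576] [  -0.30254913    1.05245395 -113.86005917]
```

drive_tool(
  travel=[
    [-0.3,1,-5],
    [0,0,-7],
    [0,0,-7],
    [0,0,-6],
    [0,0,-5],
    [0,0,-4],
    [0,0,-4],
    [0,0,-4],
    [0,0,-4],
    [0,0,-4],
  ],
  angular=[
    [0,0,0],
    [0,0,0],
    [0,0,0],
    [0,0,0],
    [0,0,0],
    [0,0,0],
    [0,0,0],
    [0,0,0],
    [0,0,0],
    [0,0,0],
  ],
)

```text
time: 25.17
tool_pos: [0.485, -0.2744, 0.1682]
orientation: [[0.31, 0.951, 0.0], [0.951, -0.31, -0.0], [-0.0, 0.0, -1.0]]
contact_force: [-0.5, 0.9, -2.4]
opening: 0.264
finger_force: 59.4
```

drive_tool(
  travel=[
    [0,0,-7],
    [0,0,-8],
    [0,0,-8],
    [0,0,-8],
    [0,0,-8],
    [0,0,-8],
    [0,0,-7],
    [0,0,-4],
    [0,0,0],
    [0,0,0],
  ],
  angular=[
    [0,0,0],
    [0,0,0],
    [0,0,0],
    [0,0,0],
    [0,0,0],
    [0,0,0],
    [0,0,0],
    [0,0,0],
    [0,0,0],
    [0,0,0],
  ],
)

```text
time: 26.0
tool_pos: [0.4849, -0.2744, 0.1104]
orientation: [[0.31, 0.951, -0.0], [0.951, -0.31, -0.0], [-0.0, -0.0, -1.0]]
contact_force: [0.3, -0.5, -3.1]
opening: 0.264
finger_force: 59.4
```

Nearly seated. I'll lower slowly to contact.

drive_tool(
  travel=[
    [0,0,-0.6],
    [0,0,-0.6],
    [0,0,-0.6],
    [0,0,-0.6],
    [0,0,-0.6],
    [0,0,-0.6],
    [0,0,-0.4],
    [0,0,0],
    [0,0,0],
    [0,0,0],
  ],
  angular=[
    [0,0,0],
    [0,0,0],
    [0,0,0],
    [0,0,0],
    [0,0,0],
    [0,0,0],
    [0,0,0],
    [0,0,0],
    [0,0,0],
    [0,0,0],
  ],
)

```text
time: 26.83
tool_pos: [0.4849, -0.2743, 0.1065]
orientation: [[0.31, 0.951, 0.0], [0.951, -0.31, -0.0], [-0.0, 0.0, -1.0]]
contact_force: [0.5, -0.4, -2.0]
opening: 0.267
finger_force: 59.4
```

drive_tool(
  travel=[
    [0,0,-0.4],
    [0,0,-0.4],
    [0,0,-0.4],
    [0,0,-0.4],
    [0,0,0],
    [0,0,0],
    [0,0,0],
    [0,0,0],
    [0,0,0],
    [0,0,0],
  ],
  angular=[
    [0,0,0],
    [0,0,0],
    [0,0,0],
    [0,0,0],
    [0,0,0],
    [0,0,0],
    [0,0,0],
    [0,0,0],
    [0,0,0],
    [0,0,0],
  ],
)

```text
time: 27.67
tool_pos: [0.485, -0.2744, 0.1056]
orientation: [[0.31, 0.951, 0.0], [0.951, -0.31, 0.0], [0.001, 0.0, -1.0]]
contact_force: [-2.6, 1.6, 4.7]
opening: 0.266
finger_force: 60.0
```

drive_tool(
  travel=[
    [0,0,0],
    [0,0,0],
    [0,0,0],
    [0,0,0],
    [0,0,0],
    [0,0,0],
    [0,0,0],
    [0,0,0],
    [0,0,0],
    [0,0,0],
  ],
  angular=[
    [0,0,0],
    [0,0,0],
    [0,0,0],
    [0,0,0],
    [0,0,0],
    [0,0,0],
    [0,0,0],
    [0,0,0],
    [0,0,0],
    [0,0,0],
  ],
  jaw=0,
)

```text
time: 28.5
tool_pos: [0.485, -0.2743, 0.105]
orientation: [[0.31, 0.951, 0.0], [0.951, -0.31, -0.0], [-0.0, 0.0, -1.0]]
contact_force: [0.0, 0.6, 0.5]
opening: 0.998
finger_force: 0.0
```

drive_tool(
  travel=[
    [0,0,5],
    [0,0,15],
    [0,0,20],
    [0,0,20],
    [0,0,20],
    [0,0,20],
    [0,0,20],
    [0,0,20],
    [0,0,20],
    [0,0,20],
  ],
  angular=[
    [0,0,0],
    [0,0,0],
    [0,0,0],
    [0,0,0],
    [0,0,0],
    [0,0,0],
    [0,0,0],
    [0,0,0],
    [0,0,0],
    [0,0,0],
  ],
)

```text
time: 29.33
tool_pos: [0.4846, -0.2744, 0.2863]
orientation: [[0.31, 0.951, 0.001], [0.951, -0.31, 0.0], [0.0, 0.0, -1.0]]
contact_force: [0.3, 0.2, -0.2]
opening: 1.002
finger_force: 0.0
```

```bash
python3 - <<'E'
from h import *
p,s=snap('wrist');q,_=snap('side');print(s['tool_pos'],s['contact_force'],s['opening'])
for l in ['drift','drift_grip']:print(l,[(round(a['score'],2),world(p,s,a['point']).round(4).tolist()) for a in finder.spot_point(p,l)[:1]])
u,v=project(q,None,[.486,-.274,.1]).astype(int)
cv2.imwrite('pics/fin.png',np.hstack([cv2.resize(p['frame'][...,::-1],(400,300)),cv2.resize(np.ascontiguousarray(q['frame'][v-60:v+60,u-80:u+80,::-1]),(400,300))]))
E
```

```text
[ 0.48463928 -0.27440039  0.28633804] [ 0.34577529  0.19845374 -0.21728905] 1.0018530200335467
drift [(0.72, [0.4842, -0.2725, 0.0158])]
drift_grip [(0.55, [0.4847, -0.2714, 0.1294])]
```

View pics/fin.png

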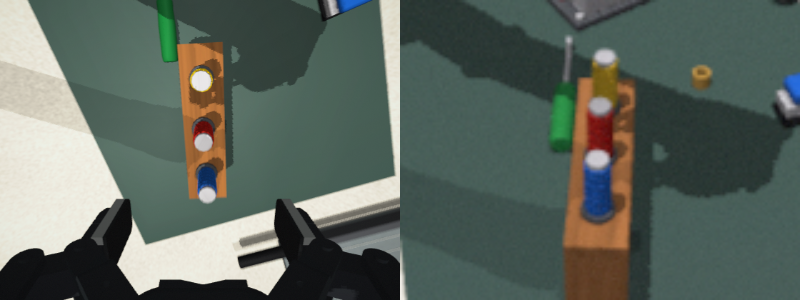

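The red drift hangs upright in the middle hole (wrist crop 204,138), its neighbours haven't moved, and the gripper is clear.

```bash
python3 -c "
from cell import job
print(job.sign_off())"
```

```text
the job is handed in; nothing more can be done
None
```

The worn bushing is pressed out and standing in the red tray, and the red drift is back in its middle rack hole; I handed the job in at about 29 s on the robot's clock, with readings taken between moves showing no more than about 17 N on the drift.

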